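Steady the rocking drawer unit with a wedge

TASK

The white drawer unit rocks on the cable strip it stands across. Push the yellow wedge along the table, thin end first, under the unit's raised front edge until it is snug and the unit bears on it, then press down firmly on the front of the unit's top for a moment to test that it no longer rocks, and leave it so. Use the fingertips only: do not pick up the wedge or the unit, do not shove the unit out of its place, and leave the other things on the table alone.

Things in the scene. Friction and masses are not known exactly. Their poses are not given: they have to be found in the camera images.
- unit: White desktop drawer unit, 200 (x) x 300 (y) x 90 mm high, about 2.2 kg, with three paperbacks (48 mm high) fixed on the rear of its top; the front 95 mm of the top is bare. Origin: centre of its underside; x from its front to its back (at yaw 0 the front faces the robot), z up. It lies across a domed strip along its y axis under its middle; its weight is about 15 mm behind that
- unit_front (a point): Middle of the front edge of the unit's top face (90 mm above its underside, 100 mm in front of its middle). Pressed down here with some 4 to 7 N the unit rocks forward until its front edge meets what is below; let go, it rocks back
- unit_foot (a point): Middle of the unit's front bottom edge, under which the wedge goes: the unit leans back on its rear bottom edge by 3 to 4.5 degrees, so this edge is raised 11 to 15 mm off the table along its whole length (differs from run to run)
- strip_top (a point): Middle of the top line of the low domed aluminium cable strip, fixed to the table, along y of the unit, 380 mm long, 40 mm wide at the table, 5.5 to 7.5 mm high; black end caps
- wedge: Yellow plastic wedge lying on the table, 140 mm long, 50 mm wide, 3 mm high at the thin end rising evenly to 25 mm at the thick end; about 0.11 kg. Origin: centre of its underside; x towards the thin end, which points roughly at the unit's front
- wedge_tip (a point): Middle of the wedge's thin end, at the table
- wedge_back (a point): Middle of the wedge's thick end face (50 mm wide, 25 mm high), half-way up, the face to push
- tape: Blue roll of tape lying flat, ring 90 mm across, 22 mm high; loose, to be left alone. Origin: centre of its underside
- gluestick: Green glue stick standing upright, 30 mm across, 88 mm high; loose, to be left alone. Origin: centre of its underside
- eraser: White eraser, 45 x 22 x 14 mm; loose, to be left alone. Origin: centre of its underside
- mug: Blue mug, 76 mm across, 90 mm high; loose, to be left alone. Origin: centre of its underside
- bottle: Clear bottle with yellow cap and green label, 66 mm across, 190 mm high; loose, to be left alone. Origin: centre of its underside
- hardbacks: Two large hardback books lying stacked, 150 x 210 x 47 mm; loose, to be left alone. Origin: centre of its underside
There are look-alikes about, which are no part of the job. There is more than one size of the wedge; the one meant has the size given above.

How it is judged:
On the way, in this order (a step that is already met when the one before it is completed fails the run):
1. the wedge is under the front edge and the unit bears on it, with no finger on the unit (x of wedge_tip in the frame of unit between -0.08 and 0.06 m and x of wedge_back in the frame of unit below -0.11 m and y of wedge_tip in the frame of unit between -0.14 and 0.14 m and contact force between wedge and unit above 0.3 N and contact force between the fingers and unit below 0.1 N), for 0.15 s.
2. the front half of the unit's top is pressed with more than 3 N, and the unit bears on the wedge (x of wedge_tip in the frame of unit between -0.08 and 0.06 m and x of wedge_back in the frame of unit below -0.11 m and y of wedge_tip in the frame of unit between -0.14 and 0.14 m and contact force between the fingers and unit above 3 N and contact force between wedge and unit above 1 N and x of the grasp point in the frame of unit below -0.02 m and z of the grasp point in the frame of unit above 0.08 m), for 0.1 s.
At the end, for the whole second after the job is handed in: The wedge lies flat with its thin end at least 20 mm under the unit's front edge, its thick end outside, within 0.5 rad of square to the front; the unit bears on it with more than 0.3 N and its front bottom edge is within 20 mm of where it started; both at rest (x of wedge_tip in the frame of unit between -0.08 and 0.06 m and x of wedge_back in the frame of unit below -0.11 m and y of wedge_tip in the frame of unit between -0.14 and 0.14 m and contact force between wedge and unit above 0.3 N and angle between wedge's own z axis and vertical below 0.06 rad and angle between the x axis of wedge and the x axis of unit, either way round below 0.5 rad and distance of unit_foot from where it was at the start of the episode below 0.02 m and linear speed of each of unit, wedge below 0.01 m/s); the robot touches nothing.
It fails at once if the wedge is lifted or tipped (height (world z) of wedge above 0.012 m or angle between wedge's own z axis and vertical above 0.25 rad).
It fails at once if the unit is lifted, tipped or shoved more than 30 mm (height (world z) of unit above 0.025 m or angle between unit's own z axis and vertical above 0.2 rad or distance of unit_foot from where it was at the start of the episode above 0.03 m).
It fails at once if another thing on the table is moved more than 20 mm (distance of any of tape, gluestick, eraser, mug, bottle, hardbacks from where it was at the start of the episode above 0.02 m).
It also fails if it takes over 67 s, if anything falls off the work surface, if the arm or the gripper's body presses on something with over 40 N, if the wrist force passes 120 N, or if a joint passes its speed limit or range.

ROBOT

A 6-joint arm with a two-finger parallel gripper is mounted at the origin on the work surface. World frame = base frame: x ahead of the robot, y to its left, z up, the work surface at z = 0. Lengths are in m, angles in rad, forces in N, time in s.
With the tool pointing down it reaches from about 0.35 to 0.775 m from the base axis. Payload 7.3 kg.
Tool frame: the origin (TCP) lies midway between the tips of the shut fingers; the grasp point (between the pads) lies 19 mm behind it (robot.grasp_offset is the z of the grasp point in the tool frame, in m); z points along the fingers, y is the direction in which the jaws open and shut (so a half turn about z gives the same grasp; the last joint's range is limited). The gripper opens to 92 mm and grips with 3 to 60 N. Pads are 19 mm wide; open, the fingers measure 130 mm over their backs; the gripper's body (75 mm by 190 mm) begins 47 mm behind the grasp point.
Start: joints at [1.133, 0.342, 1.524, -0, 1.275, -0.146], TCP at [0.151, 0.503, 0.227] pointing down, gripper open.
Joint ranges: [-2.53, 2.53], [-0.77, 2.02], [0.04, 2.7], [-1, 4.14], [0.28, 2.66], [-3.11, 3.11]. Speed limits (rad/s): [2.57, 2.57, 3.14, 3.14, 3.14, 3.14].

INTERFACE

Orientations are given as [roll, pitch, yaw] about the fixed x, y, z axes, in that order (R = Rz(yaw) Ry(pitch) Rx(roll)).
In Python, from cell import observe, imaging, workorder, robot gives the robot as it stands. The module is installed in compiled form; this text tells all that it offers.
- The arm moves only by the tool send_rows, never from a script. Its argument "series" is a list of rows, each a list of 7 numbers: the shift along the tool's x, y, z in m, then the turn, a rotation vector about the tool's x, y, z in rad, then the closure, from 0 (fully open) to 1 (shut). A call has 1 to 5 rows; each row shifts and turns the commanded pose from where the row before left it, along the tool's axes as they then stand; what a row does not reach is not made up. A row lasts 1/12 s, in which the tool goes at most 41.7 mm and 7.16 degrees, less where a joint would pass 70% of its speed; a pose out of reach is approached as far as the arm can. A call is refused whole if a number of a shift passes 0.0417 or a number of a turn 0.125, either way. A call with a gripper value outside its range is refused whole. The fingers move at their own pace and stop on an object; "newtons" is the grip in N (left out, the last holds). Time passes only in rows, so rows that do not move let the fingers close. It gives the time, the measured TCP pose, the force and the opening at its end, in the units of the state.
- observe(): the state, without advancing time (a new reading comes with each control period).
- imaging.read_camera(name): name is "scene" or "top"; returns a dict with "color" (384x512x3 uint8, red, green, blue), "range_z" (384x512 float32, m along the optical axis (not along the pixel's ray), 0 where there is no reading), "vfov" (degrees; the focal length in pixels is half the picture's height over the tangent of half this angle, whatever the lens; pixels are square), "cx", "cy" (the principal point, pixels), "T" (4x4, takes a point from camera to world coordinates). Camera axes: x right, y down, z forward; pixel columns grow to the right and rows downward; lengths in m; the calibration is good to about 2 mm. A picture is of the moment at which its call begins.
- workorder.hand_in(): hands the job in, once; it reports no verdict.
The state is a dict: "time": time; "qpos": joint angles; "qvel": joint speeds; "joint_efforts": joint torques, N m; "tool_pos": TCP position; "tool_rot": TCP orientation; "contact_force": force on the tool from outside, world axes, zero at the start; "torque": the same for the moment, N m; "opening": finger opening in m.
Only numpy, scipy, OpenCV 4.12 (cv2) and the standard library are available. Lean on these libraries where they do the work, as an engineer would, in place of code of your own. Each camera call takes 0.05 s, during which the arm holds its last target.

## Working session

There is one attempt and no reset: what is moved stays moved. The work goes in short steps, Python scripts to look and compute and a tool call to move; the robot and the scene stay as the last step left them, time stands still between calls to the robot, and variables do not carry over. Pictures are saved under pics/ and viewed, and the job is handed in when it is done.

Besides the shell and the picture viewer there is one more tool, called as name(argument=value, ...) on one line, values as JSON. send_rows: Moves the arm, as the interface text tells. Its arguments: {"type":"object","properties":{"series":{"type":"array","items":{"type":"array","items":{"type":"number"}}},"newtons":{"type":"number"}},"required":["series"]}

```bash
mkdir -p pics; ls; cat > h.py <<'E'
import numpy as np, cv2
from cell import observe, imaging, workorder, robot
def cam(n):
    d=imaging.read_camera(n); h=d["color"].shape[0]
    d["f"]=h/2/np.tan(np.radians(d["vfov"])/2); return d
def pts(d):
    z=d["range_z"]; v,u=np.mgrid[:z.shape[0],:z.shape[1]]
    P=np.stack([(u-d["cx"])/d["f"]*z,(v-d["cy"])/d["f"]*z,z,np.ones_like(z)],-1)
    return (P@d["T"].T)[...,:3]
def save(d,name,s=1.5,crop=None):
    im=d["color"][...,::-1]
    if crop: a,b,c,e=crop; im=im[b:e,a:c]
    im=cv2.resize(im,None,fx=s,fy=s,interpolation=cv2.INTER_CUBIC); cv2.imwrite("pics/"+name,im)
E
python3 - <<'E'
from h import *
print(observe())
for n in("scene","top"):
    d=cam(n); save(d,n+"0.png"); np.savez(n+"0.npz",P=pts(d),color=d["color"],T=d["T"],f=d["f"],c=[d["cx"],d["cy"]]); print(n,d["T"],d["f"],d["cx"],d["cy"])
E
```

```text
pics
{'time': 0.0, 'qpos': array([ 1.13300335e+00,  3.42714753e-01,  1.52498040e+00,  2.41478963e-05,
        1.27537648e+00, -1.46026810e-01]), 'qvel': array([ 0.00019188, -0.00164944,  0.000765  ,  0.00060066, -0.00024352,
       -0.00010418]), 'joint_efforts': array([-9.04145622e-05, -4.31248248e+01, -2.44221747e+01,  7.16794655e-02,
        5.61040943e-02, -1.67104563e-04]), 'tool_pos': array([0.1508344 , 0.50246655, 0.22606187]), 'tool_rot': array([-3.14013277e+00, -2.38049539e-04,  2.84981927e+00]), 'contact_force': array([ 0.64250448,  0.0283566 , -0.21179225]), 'torque': array([0.02390187, 0.00938948, 0.02287743]), 'opening': 0.0921271799258543}
scene [[-0.38962884  0.57362451 -0.72051668  1.32217952]
 [ 0.92084387  0.25569341 -0.29439335  0.29504775]
 [ 0.01536012 -0.77818751 -0.62784414  0.75794361]
 [ 0.          0.          0.          1.        ]] 385.1750535403167 251.06499670283816 186.72308657016302
top [[-2.84719496e-02 -9.92998467e-01  1.14644634e-01  4.30533375e-01]
 [-9.99594231e-01  2.83814528e-02 -2.42189609e-03 -2.61223846e-02]
 [-8.48842166e-04 -1.14667071e-01 -9.93403615e-01  1.16977992e+00]
 [ 0.00000000e+00  0.00000000e+00  0.00000000e+00  1.00000000e+00]] 403.83520328604516 259.8823057504992 190.43556726895955
```

View pics/scene0.png

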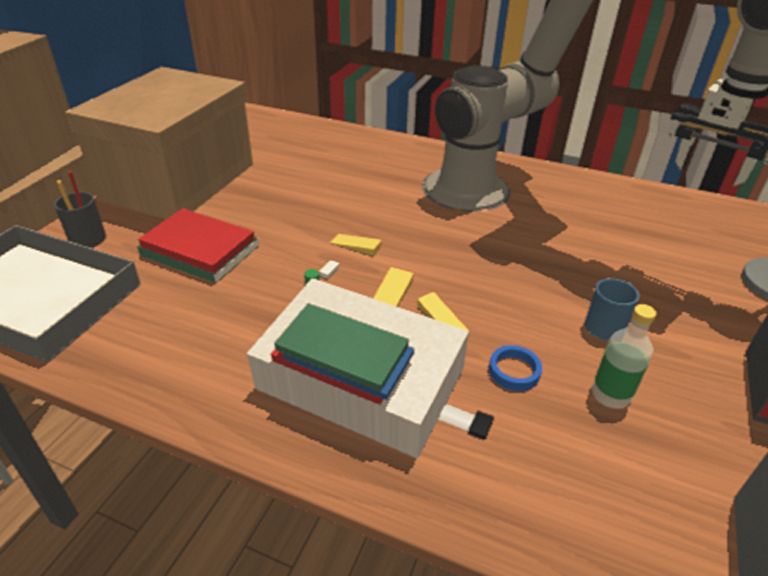

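View pics/top0.png

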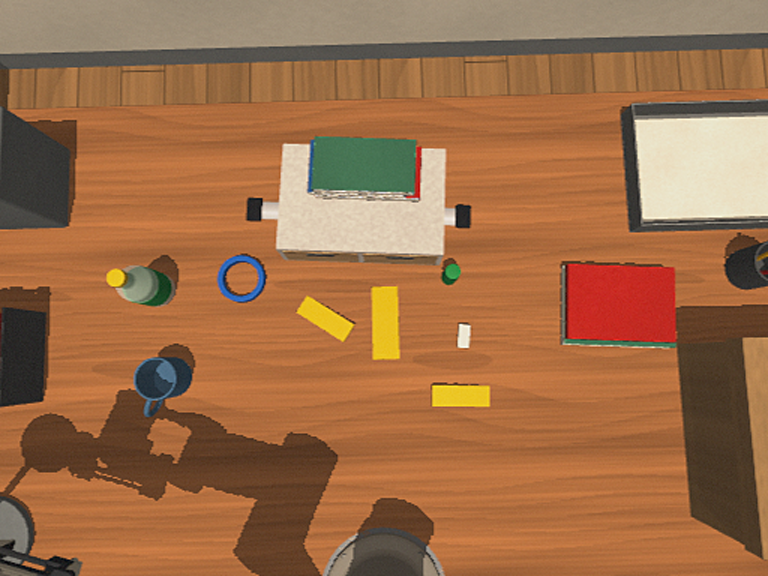

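The two views show the unit with its front edge at about (360,255) in the 1.5x top picture. There are three yellow wedge candidates in that picture: A at (385,323), pointing at the unit; B at (325,318), slanted; and C at (460,396), lying across. The glue stick is at (452,272) and the tape at (241,278). Next I'll measure sizes and heights.

```bash
python3 - <<'E'
from h import *
D=np.load("top0.npz"); P=D["P"];c=D["color"]; T=D["T"];f=D["f"];cx,cy=D["c"]
hsv=cv2.cvtColor(c,cv2.COLOR_RGB2HSV)
m=cv2.inRange(hsv,(22,150,120),(34,255,255))
m=((m>0)&(P[...,2]<0.05)).astype(np.uint8)
n,l,s,ce=cv2.connectedComponentsWithStats(m)
for i in range(1,n):
    if s[i,4]<60: continue
    q=P[l==i]
    (mx,my),(w,h),a=cv2.minAreaRect(q[:,:2].astype(np.float32)*1000)
    b=cv2.boxPoints(((mx,my),(w,h),a))
    # slope plane fit
    A=np.c_[q[:,:2],np.ones(len(q))]; g=np.linalg.lstsq(A,q[:,2],rcond=None)[0]
    gr=np.hypot(*g[:2])
    print(ce[i],s[i,4],"c",mx,my,"wh",w,h,"zmin/max",np.percentile(q[:,2],[2,98]),"downhill dir deg",np.degrees(np.arctan2(-g[1],-g[0])),"slope",gr)
    print(b.round(1).tolist(), "z at corners",[(np.r_[x/1000,1]@g).round(4) for x in b])
# table check & unit front
print("table z",P[300:310,100:110,2].mean(),P[230:236,300:306,2].mean())
Z=P[...,2]; X=P[...,0];Y=P[...,1]
u=(Z>0.07)&(Z<0.115)&(abs(Y)<0.3)&(X>0.5)&(X<0.9)
hs=hsv[...,1]<70
u&=hs
n,l,s,ce=cv2.connectedComponentsWithStats(u.astype(np.uint8)); i=1+np.argmax(s[1:,4]); q=P[l==i]
A=np.c_[q[:,:2],np.ones(len(q))]
for _ in range(4):
    g=np.linalg.lstsq(A,q[:,2],rcond=None)[0]; r=abs(A@g-q[:,2]); k=r<0.003; A=A[k];q=q[k]
r=cv2.minAreaRect(q[:,:2].astype(np.float32)*1000); b=cv2.boxPoints(r)
print("unit",r,b.round(1).tolist(),[(np.r_[x/1000,1]@g).round(4) for x in b],"slope deg",np.degrees(np.arctan(np.hypot(*g[:2]))),g)
for name,msk in (("green",cv2.inRange(hsv,(45,120,60),(75,255,255))),("blue",cv2.inRange(hsv,(105,150,80),(125,255,255)))):
    n,l,s,ce=cv2.connectedComponentsWithStats(msk)
    for i in range(1,n):
        if s[i,4]>40:
            q=P[l==i]; print(name,ce[i],q.mean(0),q.min(0),q.max(0))
q=P[200:240,295:320].reshape(-1,3); q=q[q[:,2]>0.008]; print("eraser?",q.min(0),q.max(0))
E
```

```text
[256.43920596 214.51488834] 806 c 495.312744140625 -17.023588180541992 wh 138.8612823486328 48.056427001953125 zmin/max [0.00151144 0.02556473] downhill dir deg 2.8128674802138733 slope 0.15804847873156333
[[425.79998779296875, 6.800000190734863], [426.0, -41.29999923706055], [564.7999877929688, -40.79999923706055], [564.7000122070312, 7.199999809265137]] z at corners [np.float64(0.0242), np.float64(0.0245), np.float64(0.0026), np.float64(0.0022)]
[216.46421268 212.01635992] 489 c 506.36865234375 98.20783996582031 wh 108.66587829589844 38.284812927246094 zmin/max [0.00067996 0.01977508] downhill dir deg 48.12564240361845 slope 0.1521709401958755
[[460.3999938964844, 63.5], [492.29998779296875, 42.29999923706055], [552.2999877929688, 132.89999389648438], [520.4000244140625, 154.10000610351562]] z at corners [np.float64(0.0191), np.float64(0.0183), np.float64(0.0019), np.float64(0.0028)]
[306.51417769 263.50094518] 529 c 352.5989074707031 -155.656494140625 wh 107.55546569824219 37.104312896728516 zmin/max [0.00054401 0.01977556] downhill dir deg -86.76545848089269 slope 0.1547087878237
[... 699 characters left out ...]
 [-0.05789756  0.00327948  0.13669771]
green [300.41176471 182.09243697] [ 0.5738421  -0.13797695  0.09586254] [ 4.30533375e-01 -1.59325855e-01 -2.52850263e-04] [ 0.60440688 -0.02612238  1.16977992]
green [106.13194444 195.35416667] [0.55645993 0.39343701 0.06657164] [ 0.43053337 -0.02612238  0.02558597] [0.59926579 0.41835015 1.16977992]
blue [207.02272727 110.81818182] [0.76895651 0.10613352 0.12447595] [0.72405639 0.10294779 0.11833137] [0.8153216  0.10917201 0.13016063]
blue [160.55214724 185.24233129] [0.58649503 0.25576059 0.01973747] [0.54313497 0.21306055 0.00080211] [0.6304819  0.29821157 0.0270899 ]
eraser? [ 0.43053337 -0.17577105  0.00806948] [ 0.48667986 -0.02612238  1.16977992]
```

```bash
python3 - <<'E'
import cv2,numpy as np
c=np.load("top0.npz")["color"][...,::-1]
cv2.imwrite("pics/crop_top.png",cv2.resize(c[155:285,180:345],None,fx=4.5,fy=4.5,interpolation=cv2.INTER_CUBIC))
c=np.load("scene0.npz")["color"][...,::-1]
cv2.imwrite("pics/crop_sc.png",cv2.resize(c[145:255,190:340],None,fx=5,fy=5,interpolation=cv2.INTER_CUBIC))
E
```

```text
(no output)
```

View pics/crop_top.png

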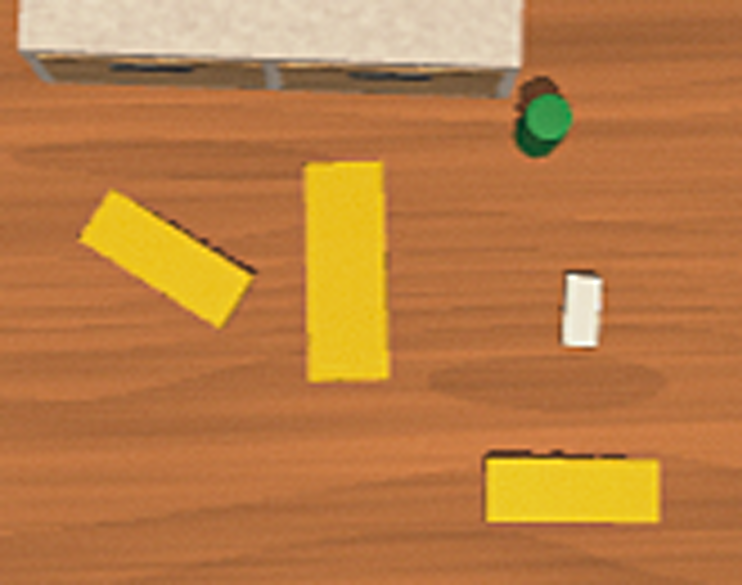

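View pics/crop_sc.png

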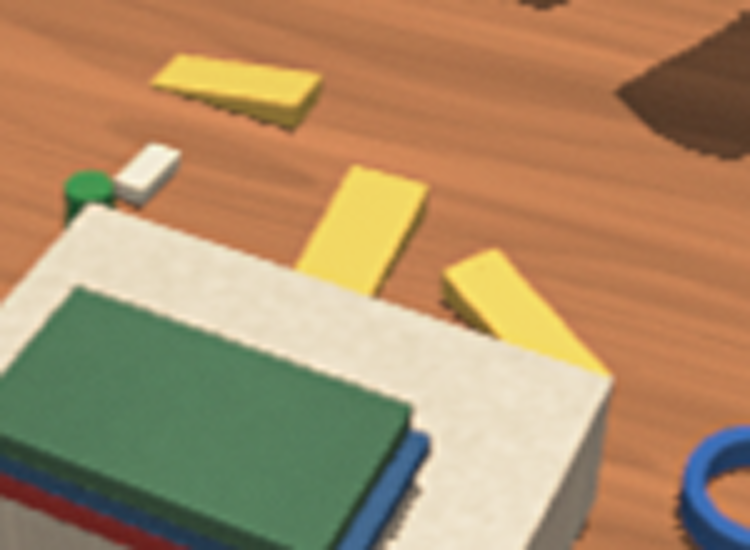

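Wedge A is the right one: 139 x 48 mm and 24 mm at the thick end. B and C are about 108 x 38 mm. Its thin end is at x=0.565, pointing at the unit. The unit's yaw is -3.6°, it leans 3.3°, and its front bottom edge is about 11 mm up near x=0.61. First I'll shut the fingers and square the tool to the unit.

send_rows(series=[[0,0,0,0,0,-0.1145,1],[0,0,0,0,0,-0.1145,1],[-0.02,-0.035,0,0,0,0,1],[-0.02,-0.035,0,0,0,0,1],[-0.02,-0.035,0,0,0,0,1]], newtons=20)

```text
time: 0.52
tool_pos: [0.2041, 0.3929, 0.226]
tool_rot: [-3.14, -0.001, 3.081]
contact_force: [0.7, 0.2, 0.1]
opening: 0.0634
```

```bash
cat > to.py <<'E'
import sys
from h import *
from scipy.spatial.transform import Rotation as R
s=observe(); t=np.array([float(a) for a in sys.argv[1:4]])
Rm=R.from_euler("xyz",s["tool_rot"]); 
Rt=R.from_euler("xyz",[np.pi,0,float(sys.argv[4]) if len(sys.argv)>4 else 3.0786])
print("t",round(s["time"],2),"pos",s["tool_pos"].round(4),"rot",s["tool_rot"].round(4),"F",s["contact_force"].round(2),"op",round(s["opening"],4))
print("tool shift",Rm.inv().apply(t-s["tool_pos"]).round(4),"turn",(Rm.inv()*Rt).as_rotvec().round(4))
E
python3 to.py 0.385 -0.0145 0.2
```

```text
t 0.52 pos [0.2041 0.3929 0.226 ] rot [-3.1405e+00 -6.0000e-04  3.0807e+00] F [0.69 0.2  0.06] op 0.0634
tool shift [-0.2053 -0.3956  0.0264] turn [-0.0011 -0.0006  0.0021]
```

send_rows(series=[[-0.02,-0.038,0,0,0,0,1],[-0.02,-0.038,0,0,0,0,1],[-0.02,-0.038,0,0,0,0,1],[-0.02,-0.038,0,0,0,0,1],[-0.02,-0.038,0,0,0,0,1]])

```text
time: 0.93
tool_pos: [0.2896, 0.2024, 0.2267]
tool_rot: [3.142, 0.0, 3.08]
contact_force: [1.7, -0.7, 0.6]
opening: 0.0299
```

send_rows(series=[[-0.02,-0.038,0,0,0,0,1],[-0.02,-0.038,0,0,0,0,1],[-0.02,-0.038,0,0,0,0,1],[-0.02,-0.038,0,0,0,0,1],[-0.015,-0.035,0,0,0,0,1]])

```text
time: 1.35
tool_pos: [0.3712, 0.0139, 0.2268]
tool_rot: [3.142, 0.001, 3.078]
contact_force: [1.2, 1.2, -0.7]
opening: 0.0006
```

send_rows(series=[[0,0,0,0,0,0,1],[0,0,0,0,0,0,1]])

```text
time: 1.52
tool_pos: [0.3707, 0.0145, 0.2263]
tool_rot: [3.141, -0.001, 3.074]
contact_force: [-0.7, 0.6, 0.1]
opening: 0.0003
```

```bash
python3 to.py 0.395 -0.015 0.011
```

```text
t 1.52 pos [0.3707 0.0145 0.2263] rot [ 3.1413e+00 -1.0000e-03  3.0736e+00] F [-0.73  0.6   0.07] op 0.0003
tool shift [-0.0264 -0.0278  0.2153] turn [ 0.0003 -0.001  -0.005 ]
```

send_rows(series=[[-0.013,-0.014,0.038,0,0,-0.005,1],[-0.013,-0.014,0.038,0,0,0,1],[0,0,0.038,0,0,0,1],[0,0,0.038,0,0,0,1],[0,0,0.03,0,0,0,1]])

```text
time: 1.93
tool_pos: [0.3929, -0.0111, 0.0441]
tool_rot: [3.141, -0.002, 3.085]
contact_force: [-0.7, -0.5, -0.1]
opening: 0.0002
```

send_rows(series=[[0,0,0.02,0,0,0,1],[0,0,0.013,0,0,0,1],[0,0,0,0,0,0,1],[0,0,0,0,0,0,1]])

```text
time: 2.27
tool_pos: [0.3937, -0.0114, 0.0131]
tool_rot: [3.141, -0.002, 3.086]
contact_force: [0.9, 0.2, -0.8]
opening: 0.0005
```

```bash
python3 to.py 0.416 -0.016 0.011; python3 - <<'E'
from h import *
d=cam("top"); save(d,"top1.png",4,(200,150,350,290))
E
```

```text
t 2.27 pos [ 0.3937 -0.0114  0.0131] rot [ 3.1410e+00 -1.9000e-03  3.0856e+00] F [ 0.9   0.24 -0.75] op 0.0005
tool shift [-0.0225 -0.0033  0.002 ] turn [ 0.0006 -0.0019  0.007 ]
```

View pics/top1.png

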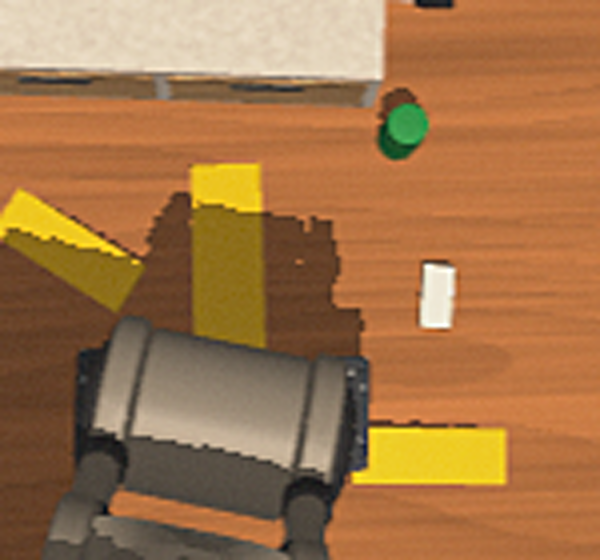

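The fingers stand behind the wedge's thick end at roughly (230,370) in the crop, clear of the other things. Pushing now.

send_rows(series=[[-0.008,-0.004,0.001,0,0,0.005,1],[-0.008,0,0,0,0,0,1],[-0.006,0,0,0,0,0,1],[-0.006,0,0,0,0,0,1],[-0.006,0,0,0,0,0,1]])

```text
time: 2.73
tool_pos: [0.4287, -0.0188, 0.0126]
tool_rot: [3.142, 0.0, 3.079]
contact_force: [-1.7, 0.2, 1.2]
opening: 0.0003
```

send_rows(series=[[-0.008,0,0,0,0,0,1],[-0.008,0,0,0,0,0,1],[-0.008,0,0,0,0,0,1],[-0.008,0,0,0,0,0,1],[-0.008,0,0,0,0,0,1]])

```text
time: 3.15
tool_pos: [0.4688, -0.0213, 0.0122]
tool_rot: [3.141, -0.0, 3.079]
contact_force: [-1.5, 0.0, 1.3]
opening: 0.0005
```

```bash
python3 to.py 0.505 -0.022 0.012; python3 - <<'E'
from h import *
d=cam("top"); save(d,"top2.png",4,(200,150,350,290))
d=cam("scene"); save(d,"sc2.png",4,(190,130,340,260))
E
```

```text
t 3.15 pos [ 0.4688 -0.0213  0.0122] rot [ 3.1415e+00 -1.0000e-04  3.0788e+00] F [-1.55  0.03  1.28] op 0.0005
tool shift [-0.0362  0.0016  0.0002] turn [ 0.0001 -0.0001  0.0002]
```

View pics/top2.png

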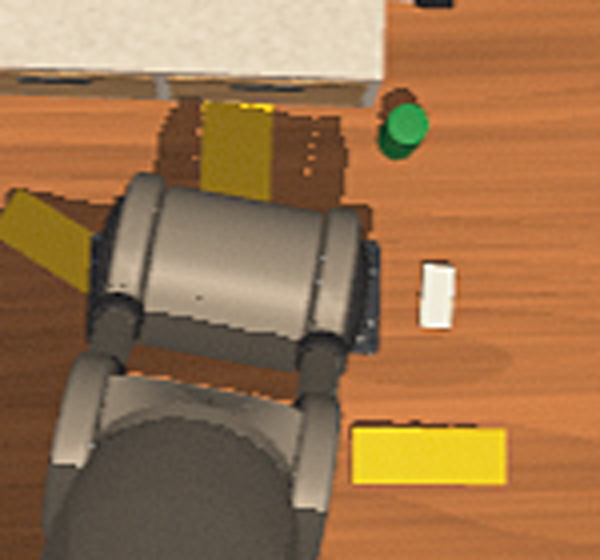

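View pics/sc2.png

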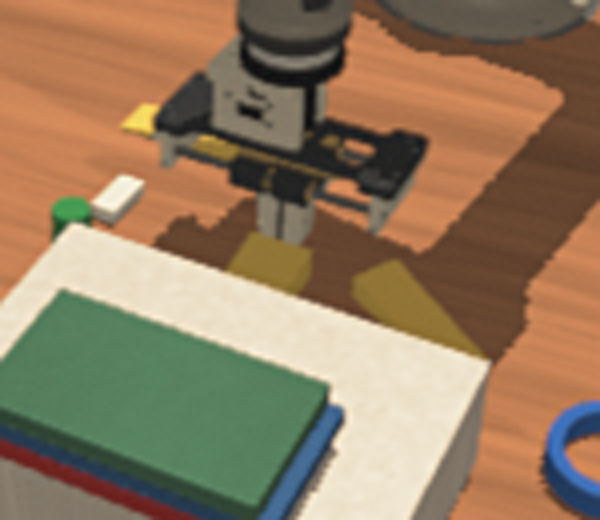

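The wedge tip is at the unit's front edge (235,105 in the top crop), square and centred on the fingers. I'll push on slowly and watch the force.

send_rows(series=[[-0.006,0,0,0,0,0,1],[-0.006,0,0,0,0,0,1],[-0.006,0,0,0,0,0,1],[-0.006,0,0,0,0,0,1],[-0.004,0,0,0,0,0,1]])

```text
time: 3.67
tool_pos: [0.4969, -0.0231, 0.0123]
tool_rot: [-3.142, 0.001, 3.079]
contact_force: [-0.8, -0.2, -0.2]
opening: 0.0004
```

send_rows(series=[[-0.001,0,0,0,0,0,1],[-0.001,0,0,0,0,0,1],[-0.001,0,0,0,0,0,1]])

```text
time: 3.92
tool_pos: [0.4985, -0.0231, 0.0122]
tool_rot: [3.141, -0.001, 3.079]
contact_force: [-1.9, 0.3, 2.2]
opening: 0.0
```

send_rows(series=[[-0.001,0,0,0,0,0,1],[-0.001,0,0,0,0,0,1],[-0.001,0,0,0,0,0,1]])

```text
time: 4.17
tool_pos: [0.5019, -0.0234, 0.0123]
tool_rot: [3.142, 0.0, 3.079]
contact_force: [-1.4, 0.7, 0.1]
opening: 0.0002
```

```bash
python3 to.py 0.51 -0.024 0.012
```

```text
t 4.17 pos [ 0.5019 -0.0234  0.0123] rot [3.1415e+00 1.0000e-04 3.0788e+00] F [-1.44  0.7   0.15] op 0.0002
tool shift [-0.0081 -0.0001  0.0003] turn [0.0001 0.0001 0.0002]
```

send_rows(series=[[-0.001,0,0,0,0,0,1],[-0.001,0,0,0,0,0,1],[-0.001,0,0,0,0,0,1]])

```text
time: 4.42
tool_pos: [0.505, -0.0236, 0.0123]
tool_rot: [3.142, 0.0, 3.079]
contact_force: [-0.7, -0.0, 0.8]
opening: 0.0006
```

send_rows(series=[[-0.001,0,0,0,0,0,1],[-0.001,0,0,0,0,0,1],[-0.001,0,0,0,0,0,1]])

```text
time: 4.67
tool_pos: [0.508, -0.0238, 0.0123]
tool_rot: [3.141, 0.0, 3.079]
contact_force: [-0.7, -0.4, -0.1]
opening: 0.0006
```

send_rows(series=[[-0.001,0,0,0,0,0,1],[-0.001,0,0,0,0,0,1]])

```text
time: 4.83
tool_pos: [0.51, -0.0239, 0.0123]
tool_rot: [3.142, 0.0, 3.079]
contact_force: [-0.3, -0.0, -0.1]
opening: 0.0007
```

send_rows(series=[[-0.001,0,0,0,0,0,1],[-0.001,0,0,0,0,0,1]])

```text
time: 5.0
tool_pos: [0.512, -0.024, 0.0123]
tool_rot: [3.142, 0.0, 3.079]
contact_force: [-0.3, 1.1, 0.1]
opening: 0.0009
```

send_rows(series=[[-0.001,0,0,0,0,0,1],[0,0,0,0,0,0,1]])

```text
time: 5.17
tool_pos: [0.5132, -0.0241, 0.0123]
tool_rot: [3.142, 0.0, 3.079]
contact_force: [0.3, 0.4, 0.2]
opening: 0.0007
```

send_rows(series=[[-0.001,0,0,0,0,0,1],[0,0,0,0,0,0,1]])

```text
time: 5.33
tool_pos: [0.514, -0.0241, 0.0123]
tool_rot: [3.142, 0.0, 3.079]
contact_force: [-1.2, -0.9, -0.2]
opening: 0.0007
```

```bash
cat > unit.py <<'E'
from h import *
import sys
def unit(d):
    P=pts(d); hsv=cv2.cvtColor(d["color"],cv2.COLOR_RGB2HSV); Z,X,Y=P[...,2],P[...,0],P[...,1]
    u=(Z>.07)&(Z<.115)&(abs(Y)<.3)&(X>.5)&(X<.9)&(hsv[...,1]<70)
    n,l,s,ce=cv2.connectedComponentsWithStats(u.astype(np.uint8)); i=1+np.argmax(s[1:,4]); q=P[l==i]
    A=np.c_[q[:,:2],np.ones(len(q))]
    for _ in range(4):
        g=np.linalg.lstsq(A,q[:,2],rcond=None)[0]; k=abs(A@g-q[:,2])<.003; A=A[k];q=q[k]
    r=cv2.minAreaRect(q[:,:2].astype(np.float32)*1000); b=cv2.boxPoints(r)
    print("unit c",np.round(r[0],1),"size",np.round(r[1],1),b.round(1).tolist(),"slope deg x,y",np.degrees(np.arctan(g[:2])).round(3), "z front",(np.r_[.62,.026,1]@g).round(4))
d=cam("top"); unit(d); save(d,sys.argv[1]+"t.png",4,(200,150,350,290))
d=cam("scene"); save(d,sys.argv[1]+"s.png",4,(190,130,340,260))
E
python3 unit.py a; python3 to.py 0.514 -0.024 0.012
```

```text
unit c [716.4  19.6] size [300.5 200.2] [[607.2000122070312, -124.0999984741211], [806.9000244140625, -136.60000610351562], [825.5999755859375, 163.39999389648438], [625.9000244140625, 175.8000030517578]] slope deg x,y [-3.284  0.221] z front 0.1009
t 5.43 pos [ 0.514  -0.0241  0.0123] rot [3.1415e+00 3.0000e-04 3.0788e+00] F [-0.82  0.61 -0.17] op 0.0001
tool shift [0.     0.0001 0.0003] turn [0.0001 0.0003 0.0002]
```

View pics/at.png

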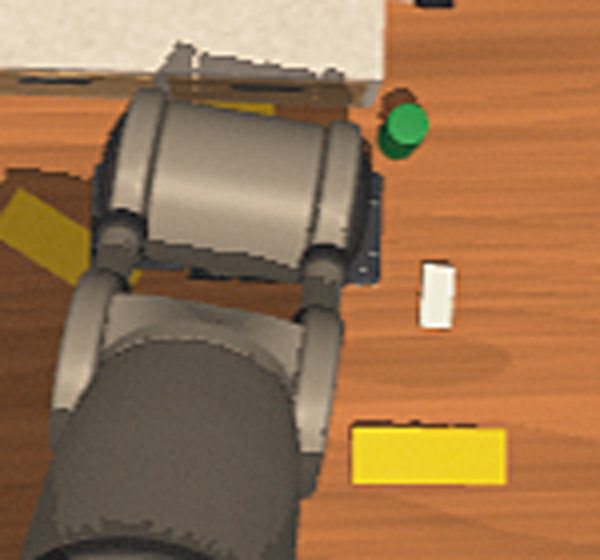

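The unit is unchanged so far (slope -3.28°), with no clear contact force. Continuing.

send_rows(series=[[-0.001,0,0,0,0,0,1],[-0.001,0,0,0,0,0,1]])

```text
time: 5.6
tool_pos: [0.5151, -0.0241, 0.0122]
tool_rot: [3.141, -0.002, 3.079]
contact_force: [-6.8, 0.2, 3.9]
opening: 0.0005
```

send_rows(series=[[-0.001,0,0,0,0,0,1],[-0.001,0,0,0,0,0,1]])

```text
time: 5.77
tool_pos: [0.5155, -0.0241, 0.0121]
tool_rot: [3.141, -0.005, 3.079]
contact_force: [-11.6, -0.9, 9.5]
opening: 0.0004
```

send_rows(series=[[-0.001,0,0,0,0,0,1],[-0.001,0,0,0,0,0,1]])

```text
time: 5.93
tool_pos: [0.5158, -0.024, 0.012]
tool_rot: [3.141, -0.009, 3.079]
contact_force: [-16.3, -0.9, 13.3]
opening: 0.0004
```

```bash
python3 unit.py b; python3 to.py 0.514 -0.024 0.012
```

```text
unit c [716.3  19.5] size [300.4 200.3] [[606.5999755859375, -123.9000015258789], [806.5, -136.89999389648438], [826.0, 162.8000030517578], [626.2000122070312, 175.8000030517578]] slope deg x,y [-3.331  0.167] z front 0.101
t 6.03 pos [ 0.5158 -0.024   0.012 ] rot [ 3.141  -0.009   3.0793] F [-13.62  -0.43  11.75] op 0.0006
tool shift [ 0.0017 -0.0001 -0.    ] turn [ 0.0006 -0.009   0.0007]
```

It's snug: the push force rose to about 16 N within 1.5 mm and the unit hasn't shifted. Backing off gently, straight back.

send_rows(series=[[0.001,0,0,0,0,0,1],[0.001,0,0,0,0,0,1],[0.001,0,0,0,0,0,1],[0.001,0,0,0,0,0,1],[0.001,0,0,0,0,0,1]])

```text
time: 6.45
tool_pos: [0.5154, -0.0242, 0.0123]
tool_rot: [3.142, 0.001, 3.079]
contact_force: [0.1, -1.3, -1.2]
opening: 0.0004
```

send_rows(series=[[0.005,0,0,0,0,0,1],[0.008,0,0,0,0,0,1],[0.01,0,0,0,0,0,1],[0.01,0,0,0,0,0,1],[0.01,0,0,0,0,0,1]])

```text
time: 6.87
tool_pos: [0.4712, -0.0215, 0.0123]
tool_rot: [-3.142, 0.001, 3.079]
contact_force: [0.3, -0.4, 0.3]
opening: 0.0003
```

send_rows(series=[[0,0,-0.035,0,0,0,1],[0,0,-0.035,0,0,0,1],[0,0,-0.035,0,0,0,1],[0,0,-0.035,0,0,0,1],[0,0,0,0,0,0,1]])

```text
time: 7.28
tool_pos: [0.4752, -0.0222, 0.1586]
tool_rot: [-3.14, 0.012, 3.079]
contact_force: [0.9, -0.4, 0.2]
opening: 0.0005
```

```bash
python3 unit.py c; python3 to.py 0.64 -0.015 0.135
```

```text
unit c [716.5  19.3] size [300.1 200.5] [[607.2000122070312, -124.19999694824219], [807.2999877929688, -136.60000610351562], [825.7999877929688, 162.89999389648438], [625.7999877929688, 175.1999969482422]] slope deg x,y [-3.313  0.184] z front 0.1009
t 7.38 pos [ 0.4724 -0.0216  0.1534] rot [-3.1411  0.0038  3.0788] F [ 0.32  0.49 -0.5 ] op 0.0003
tool shift [-0.1668  0.0172  0.0191] turn [-0.0005  0.0038  0.0002]
```

View pics/ct.png

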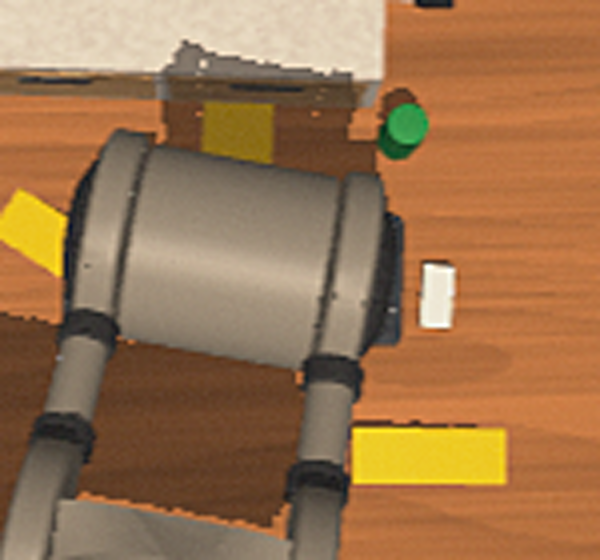

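View pics/cs.png

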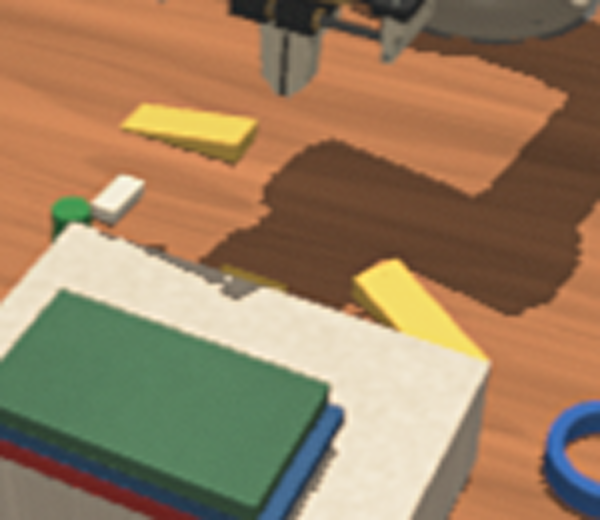

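The wedge stayed in place under the edge (240,130 in the top crop) and the unit hasn't moved. Moving over the front of the unit's top now.

send_rows(series=[[-0.035,0.003,0,0,-0.003,0,1],[-0.035,0.003,0,0,0,0,1],[-0.035,0.004,0,0,0,0,1],[-0.035,0.004,0,0,0,0,1],[-0.027,0.003,0,0,0,0,1]])

```text
time: 7.8
tool_pos: [0.6408, -0.0148, 0.15]
tool_rot: [3.141, 0.0, 3.079]
contact_force: [-0.5, 0.5, 0.7]
opening: 0.0003
```

send_rows(series=[[0,0,0.018,0,0,0,1],[0,0,0.018,0,0,0,1],[0,0,0.006,0,0,0,1],[0,0,0,0,0,0,1]])

```text
time: 8.13
tool_pos: [0.6375, -0.0148, 0.1068]
tool_rot: [3.141, -0.004, 3.079]
contact_force: [-0.0, -0.3, -0.3]
opening: 0.0004
```

```bash
python3 to.py 0.64 -0.015 0.10
```

```text
t 8.13 pos [ 0.6375 -0.0148  0.1068] rot [ 3.1409 -0.0042  3.0787] F [-0.01 -0.34 -0.32] op 0.0004
tool shift [-0.0025 -0.0001  0.0068] turn [ 0.0007 -0.0042  0.0001]
```

send_rows(series=[[0,0,0.002,0,0,0,1],[0,0,0.002,0,0,0,1],[0,0,0.001,0,0,0,1]])

```text
time: 8.38
tool_pos: [0.6401, -0.0151, 0.1064]
tool_rot: [-3.142, 0.004, 3.079]
contact_force: [0.7, 0.6, 0.5]
opening: 0.0004
```

send_rows(series=[[0,0,0.001,0,0,0,1],[0,0,0.001,0,0,0,1]])

```text
time: 8.55
tool_pos: [0.6401, -0.0151, 0.1043]
tool_rot: [-3.142, 0.004, 3.079]
contact_force: [0.6, 0.2, 0.3]
opening: -0.0002
```

send_rows(series=[[0,0,0.001,0,0,0,1],[0,0,0.001,0,0,0,1]])

```text
time: 8.72
tool_pos: [0.6399, -0.0151, 0.1019]
tool_rot: [3.142, 0.004, 3.079]
contact_force: [-0.2, -0.1, -1.1]
opening: 0.0006
```

send_rows(series=[[0,0,0.001,0,0,0,1],[0,0,0.001,0,0,0,1]])

```text
time: 8.88
tool_pos: [0.64, -0.015, 0.1007]
tool_rot: [-3.142, 0.004, 3.079]
contact_force: [-3.5, 1.1, 12.2]
opening: 0.0003
```

send_rows(series=[[0,0,0.001,0,0,0,1],[0,0,0,0,0,0,1]])

```text
time: 9.05
tool_pos: [0.64, -0.0151, 0.1007]
tool_rot: [-3.141, 0.004, 3.079]
contact_force: [-4.5, 0.1, 12.4]
opening: 0.0003
```

It presses with about 12 N and the top doesn't sink (z holds at 0.1007). Hold briefly, then lift.

send_rows(series=[[0,0,0.0005,0,0,0,1],[0,0,0,0,0,0,1],[0,0,0,0,0,0,1]])

```text
time: 9.3
tool_pos: [0.64, -0.0151, 0.1007]
tool_rot: [-3.141, 0.005, 3.079]
contact_force: [-5.8, 1.4, 14.3]
opening: 0.0007
```

send_rows(series=[[0,0,-0.001,0,0,0,1],[0,0,-0.001,0,0,0,1],[0,0,-0.002,0,0,0,1],[0,0,-0.004,0,0,0,1],[0,0,-0.01,0,0,0,1]])

```text
time: 9.72
tool_pos: [0.639, -0.0149, 0.115]
tool_rot: [3.141, 0.0, 3.079]
contact_force: [-0.5, -0.5, -0.7]
opening: 0.0005
```

send_rows(series=[[0,0,-0.035,0,0,0,1],[0,0,-0.035,0,0,0,1],[0,0,-0.03,0,0,0,1],[0.03,0,0,0,0,0,1],[0.04,0,0,0,0,0,1]])

```text
time: 10.13
tool_pos: [0.5721, -0.0111, 0.2185]
tool_rot: [-3.141, 0.011, 3.079]
contact_force: [-1.0, -0.1, -0.7]
opening: 0.0006
```

send_rows(series=[[0.04,0.03,0,0,0,0,1],[0.04,0.04,0,0,0,0,1],[0.04,0.04,0,0,0,0,1],[0.04,0.04,0,0,0,0,1],[0.02,0.04,0,0,0,0,1]])

```text
time: 10.55
tool_pos: [0.4365, 0.1489, 0.2164]
tool_rot: [-3.141, 0.003, 3.077]
contact_force: [1.7, 0.3, 0.2]
opening: 0.0004
```

send_rows(series=[[0.0,0.04,0,0,0,0,1],[0,0.04,0,0,0,0,1],[0,0.03,0,0,0,0,1],[0,0,0,0,0,0,1],[0,0,0,0,0,0,1]])

```text
time: 10.97
tool_pos: [0.4457, 0.2597, 0.2159]
tool_rot: [3.142, 0.003, 3.082]
contact_force: [0.3, -0.7, -0.5]
opening: 0.0003
```

```bash
python3 unit.py e; python3 to.py 0.4 .3 .2; python3 - <<'E'
from h import *
d=cam("top"); P=pts(d); hsv=cv2.cvtColor(d["color"],cv2.COLOR_RGB2HSV)
m=(cv2.inRange(hsv,(20,150,60),(34,255,255))>0)&(P[...,2]<.05)&(P[...,2]>-.01)
n,l,s,ce=cv2.connectedComponentsWithStats(m.astype(np.uint8))
for i in range(1,n):
    if s[i,4]>60:
        q=P[l==i]; r=cv2.minAreaRect(q[:,:2].astype(np.float32)*1000); A=np.c_[q[:,:2],np.ones(len(q))]; g=np.linalg.lstsq(A,q[:,2],rcond=None)[0]
        print(ce[i].round(),np.round(r[0],1),np.round(r[1],1),r[2],"min/max",q.min(0).round(4),q.max(0).round(4),"grad",g[:2])
E
```

```text
unit c [716.6  19.6] size [300.2 200.4] [[607.0999755859375, -123.9000015258789], [807.0999755859375, -136.60000610351562], [826.0999755859375, 163.0], [626.0999755859375, 175.6999969482422]] slope deg x,y [-3.333  0.216] z front 0.101
t 11.07 pos [0.4459 0.2578 0.2157] rot [-3.1412e+00  3.0000e-03  3.0789e+00] F [-0.03  0.32  0.34] op 0.0001
tool shift [0.0485 0.0392 0.0156] turn [-0.0003  0.003   0.0003]
[259. 190.] [567.3 -25.2] [49.2 85.1] 88.33247375488281 min/max [ 0.5243 -0.0508 -0.0049] [6.104e-01 2.000e-04 2.970e-02] grad [-0.12790047  0.08668141]
[217. 212.] [506.3  98. ] [108.   39.7] 56.299278259277344 min/max [ 0.4615  0.0441 -0.0051] [0.5508 0.1521 0.0238] grad [-0.12931069 -0.08656965]
[307. 263.] [ 352.5 -155.3] [107.3  36.9] 87.74942016601562 min/max [ 0.332  -0.2096 -0.0007] [ 0.3725 -0.1014  0.0254] grad [0.01951319 0.15257846]
```

View pics/et.png

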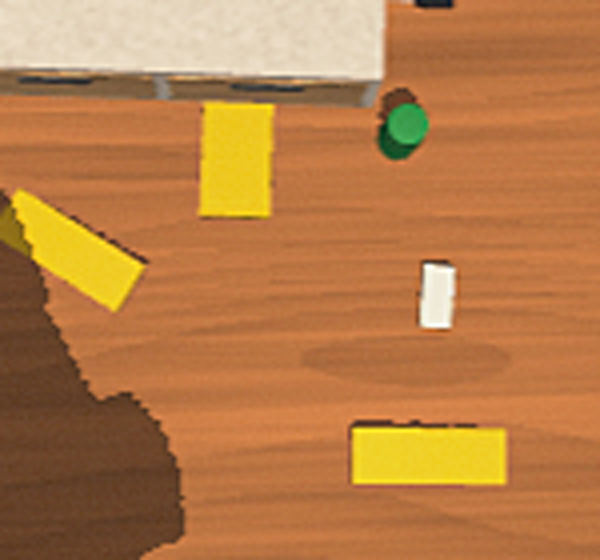

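View pics/es.png

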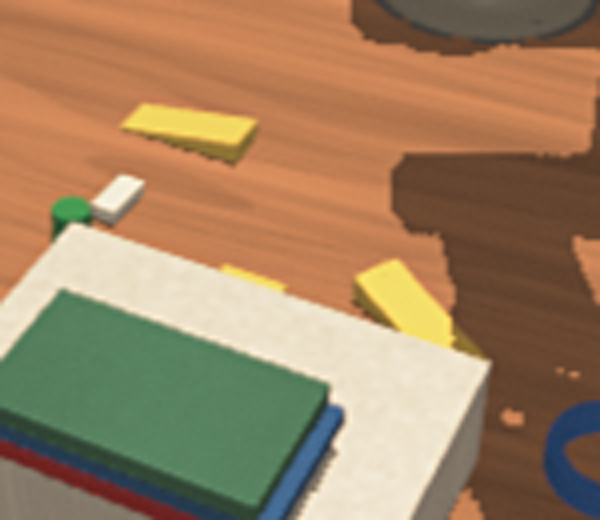

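The wedge's back edge is at x≈0.525, exactly where the fingers left it. The unit's pose matches the start within 1 mm, and nothing else has moved. Handing in.

```bash
python3 -c "
from h import *
print(workorder.hand_in()); print(observe()['time'])"
```

```text
the job is handed in; nothing more can be done
None
the job is handed in; nothing more can be done
```

I pushed the 140 x 50 mm wedge thin end first under the unit's front edge, tested it with a press, withdrew the arm and handed the job in at about 11 s. No verdict was reported.

- **Wedge:** I pushed with shut fingertips, squared to the unit. It went in about 55 mm and stopped snug; the push force rose from about 1 N to 16 N within 1.5 mm. Its back stayed at x ≈ 0.525 m after release and after the press.
- **Press test:** I pressed the front of the top with about 12–14 N for roughly 0.4 s. The top did not sink; the fingertip height stayed at 0.1007 m.
- **Last check:** The unit is within 1 mm of where it started, leaning 3.3° as before. The other two yellow wedges are where they were by measurement, and the glue stick and eraser look untouched. I did not measure the tape, mug, bottle or hardbacks again, but no move went near them at their height.
- **Not measured:** I could not read the force of the unit on the wedge after the fingers withdrew. I infer it still bears because the wedge did not slip back and the unit did not rock.
- **Disagreement:** The wedge met the edge about 5 mm further in than the first height measurement predicted, which is within the stated camera error.

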